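Sort inspected clamp caps by their tags

ROBOT

A 6-joint arm with a two-finger parallel gripper is mounted at the origin on the work surface. World frame = base frame: x ahead of the robot, y to its left, z up, the work surface at z = 0. Lengths are in mm, angles in rad, forces in N, time in s.
With the tool pointing down it reaches from about 375 to 900 mm from the base axis. Payload 3.1 kg.
Tool frame: the origin (TCP) lies at the very end of the fingers, on their centre line; the grasp point (between the pads) lies 19 mm behind it (grip_depth is the distance from the TCP to the grasp point, in mm); z points along the fingers, x is the direction in which the jaws open and shut, and the axes are right-handed (so a half turn about z gives the same grasp; the last joint's range is limited). The gripper opens to 87 mm and grips with 3 to 60 N. Pads are 19 mm wide; open, the fingers measure 117 mm over their backs; the gripper's body (75 mm by 190 mm) begins 51 mm behind the grasp point.
Start: joints at [-1.359, 0.527, 1.433, -0, 1.181, -0.178], TCP at [238.1, -577.845, 191.448] pointing down, gripper open.
Joint ranges: [-3.08, 3.08], [-0.75, 2.2], [0.22, 2.44], [-1.43, 4.57], [0, 2.65], [-2.85, 2.85]. Speed limits (rad/s): [2.79, 2.79, 3.14, 3.14, 3.14, 3.14].

INTERFACE

Orientations are given as a unit quaternion [x, y, z, w].
In Python, from plant import read_state, read_camera, job_done, grip_depth gives the robot as it stands.
- The arm moves only by the tool carry_out, never from a script. Its argument "targets" is a list of rows, each an object with "angular": the turn, a rotation vector about the tool's x, y, z in degrees, a list of three; "xyz": the shift along the tool's x, y, z in cm, a list of three; "grip": the gripper's target within -1 to 1 (fully open at 1, half-way at 0, shut at -1). A call has 1 to 10 rows; each row is the pose to reach, as a shift and turn from the pose commanded when the call began, along the tool's axes at that moment; what a row does not reach only later rows make up. A row lasts 1/12 s, in which the tool goes at most 41.7 mm and 7.16 degrees, less where a joint would pass 70% of its speed; a pose out of reach is approached as far as the arm can. A call with a gripper value outside its range is refused whole. The fingers move at their own pace and stop on an object; the grip force is fixed at half the most. Time passes only in rows, so rows that repeat a pose let the fingers close. It gives the time, the measured TCP pose, the force and the opening at its end, in the units of the state.
- read_state(): the state, without advancing time (a new reading comes with each control period).
- read_camera(name): name is "side" or "top"; returns a dict with "img" (384x512x3 uint8, red, green, blue), "z_map" (384x512 float32, mm along the optical axis (not along the pixel's ray), 0 where there is no reading), "fov_y" (degrees; the focal length in pixels is half the picture's height over the tangent of half this angle, whatever the lens; pixels are square), "cx", "cy" (the principal point, pixels), "R" (3x3) and "t" (3): a world point X has camera coordinates R X + t. Camera axes: x right, y down, z forward; pixel columns grow to the right and rows downward; lengths in mm; the calibration is good to about 2 mm. A picture is of the moment at which its call begins.
- job_done(): hands the job in, once; it reports no verdict.
The state is a dict: "time": time; "joint_pos": joint angles; "qd": joint speeds; "joint_efforts": joint torques, N m; "tool_pos": TCP position; "orientation": TCP orientation; "ft_force": force on the tool from outside, world axes, zero at the start; "torque": the same for the moment, N m; "opening": finger opening in mm.
Only numpy, scipy, OpenCV 4.12 (cv2) and the standard library are available. Lean on these libraries where they do the work, as an engineer would, in place of code of your own. Each camera call takes 0.05 s, during which the arm holds its last target. There are 200 camera calls.

TASK

Two white ceramic clamp caps on the desk carry brass inspection tags: a round tag means passed, a straight bar means rejected. Refit the passed cap on the one fixed lower half whose steel keys match its notches, fully home and level, and lay the rejected cap flat, tag up, in the open reject tray. Set the ceramic down rather than dropping it, and leave the glass valve, the copper lug and the hex key where they are.

Things in the scene. Friction and masses are not known exactly. Their poses are not given: they have to be found in the camera images.
- cap_a_mid (a point): Centre (12 mm above the underside) of the PASSED cap: loose white ceramic block 76 (x) x 40 (y) x 24 mm high, 160 g, tag up: round brass disc 36 mm wide, 2 mm thick. Through-notch in the middle of each end, 24 mm wide, 12 mm deep: H-shaped from above. Lies flat on the desk, z up. Plain 40 mm wide at mid-length: grip there. Fits either way round (half turn).
- cap_b_mid (a point): Centre (12 mm above the underside) of the REJECTED cap: loose white ceramic block 76 (x) x 40 (y) x 24 mm high, 160 g, tag up: straight brass bar 56 x 10 x 2 mm along x. Corners cut away (12 mm in x, 11 in y): a cross from above, with an 18 mm wide tongue at each end. Lies flat on the desk, z up. Plain 40 mm wide at mid-length: grip there.
- base_a: Fixed lower half of the passed cap. Origin: centre of underside; x along its length. Steel flange 124 x 50 x 5; ceramic block 84 x 40 mm, waisted to 30 at mid-length, flat top 30 mm up. One key mid-width at each end (x +/-33, y 0; 10 x 20, 12 high, tip narrowed). Home: notches over keys (2 mm play), x axes parallel, cap's underside on the block top, cap centre 42 mm above origin.
- base_b: Fixed lower half of the rejected cap, stays empty. Size and frame as the other, but two steel keys at each end, near the corners (x +/-33, y +/-15.5 mm; each 10 x 9, 12 mm high), which block the passed cap.
- tray: Reject tray, fixed: open steel tray 130 (its x) x 160 (its y) mm outside, walls 4 mm thick and 18 mm high above the desk, floor 4 mm thick with a thin brass bar inlaid in it. Origin at the centre of its underside, z up.
- valve: Bystander: upright amber glass valve envelope, loose, 46 mm across, 96 mm high, origin at the centre of its underside.
- lug: Bystander: loose copper grounding lug, 55 mm long, 18 mm wide, 14 mm high, lying on the desk, origin on its underside.
- hexkey: Bystander: loose L-shaped steel hex key, 6 mm thick, legs 90 and 28 mm, lying on the desk, origin under the middle of the long leg.
- funnel: Bystander, fixed: tin funnel with a brass rim (120 mm across, 130 mm high) in a 130 mm square plate on four white ceramic standoffs over a slot. Origin at the centre of its underside.
Not all that is in view belongs to the job. What is shaped like the base_a but blue or purple is not meant.

How it is judged:
By the outcome, as a careful person would: the job done as asked, in the order asked, and still so for the second after the job is handed in, with the robot touching nothing.
It also fails if it takes over 64 s, if anything falls off the work surface, if the arm or the gripper's body presses on something with over 40 N, if the wrist force passes 120 N, or if a joint passes its speed limit or range.

## Working session

There is one attempt and no reset: what is moved stays moved. The work goes in short steps, Python scripts to look and compute and a tool call to move; the robot and the scene stay as the last step left them, time stands still between calls to the robot, and variables do not carry over. Pictures are saved under pics/ and viewed, about 8 in all and at most 12, crops included, and the job is handed in when it is done.

Besides the shell and the picture viewer there is one more tool, called after "Emit:" as a command line: name --argument value ..., lists and objects as JSON in quotes. carry_out: Moves the arm, as the interface text tells. Its arguments: {"type":"object","properties":{"targets":{"type":"array"}},"required":["targets"]}

```bash
mkdir -p pics; cat > h.py <<'E'
import numpy as np, cv2
from plant import read_state, read_camera, job_done, grip_depth
def shot(n,f=None):
    c=read_camera(n)
    if f: cv2.imwrite('pics/'+f,c['img'][:,:,::-1])
    return c
def cloud(c):
    h,w=c['z_map'].shape; f=h/2/np.tan(np.radians(c['fov_y'])/2)
    v,u=np.mgrid[:h,:w]; z=c['z_map']
    P=np.stack([(u-c['cx'])/f*z,(v-c['cy'])/f*z,z],-1)
    return (P-np.array(c['t']))@np.array(c['R'])
E
python3 - <<'E'
from h import *
for n in('top','side'):
    c=shot(n,n+'0.png'); print(n,c['fov_y'],c['cx'],c['cy'],np.array(c['R']).round(3).tolist(),c['t'])
    np.savez(n+'0.npz',**c)
    print((c['z_map']>0).mean())
s=read_state();print(s,grip_depth)
E
```

```text
top 44.32611890006528 265.829346123715 195.44497026456122 [[-0.016, -1.0, -0.016], [-0.999, 0.017, -0.048], [0.049, 0.015, -0.999]] [  -2.82630273  532.9084848  1399.68145601]
0.9961344401041666
side 45.851136020809996 263.98133496253587 198.56758830931707 [[-0.721, -0.693, 0.004], [-0.445, 0.458, -0.769], [0.531, -0.557, -0.639]] [ 354.89899307  286.01605662 1202.50758059]
0.9957784016927084
{'time': 0.1, 'joint_pos': array([-1.35849248e+00,  5.28344566e-01,  1.43377942e+00, -3.57134027e-06,
        1.18139008e+00, -1.78489867e-01]), 'qd': array([ 0.00130252, -0.0030294 , -0.00151669,  0.00034829,  0.00026154,
       -0.00089978]), 'joint_efforts': array([-6.97926152e-04, -4.40986061e+01, -1.77149552e+01,  6.33530156e-02,
        5.33609244e-02, -3.65283518e-05]), 'tool_pos': array([ 237.95505893, -577.15404697,  190.5854647 ]), 'orientation': array([ 8.30939947e-01, -5.56361287e-01, -6.91859474e-04, -6.66554914e-04]), 'ft_force': array([0.03522947, 0.54207894, 0.1575993 ]), 'torque': array([ 0.01011679, -0.02649644, -0.02173651]), 'opening': 87.07417202492171} 18.700000000000003
```

View pics/top0.png

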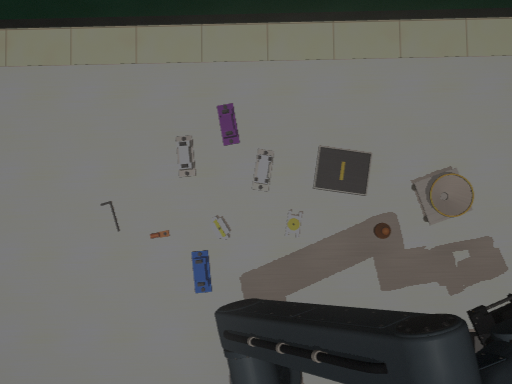

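View pics/side0.png

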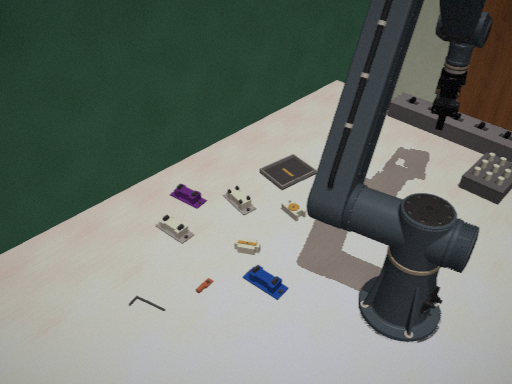

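The top view shows the round-tag cap at about (294,223), the bar cap at (221,228), white bases at (185,156) and (263,169), and the tray at (342,171). The blue and purple shapes are decoys. Next I'll enlarge the bases and measure.

```bash
cat > m.py <<'E'
from h import *
import sys
tiles=[]
c=dict(np.load('top0.npz'));P=cloud(c);s=dict(np.load('side0.npz'));Q=cloud(s)
f=lambda c:192/np.tan(np.radians(c['fov_y'])/2)
def proj(c,X):
    x=np.array(c['R'])@X+c['t'];return x[:2]/x[2]*f(c)+[c['cx'],c['cy']]
for n,(u,v) in dict(capA=(294,223),capB=(221,228),b1=(185,156),b2=(263,169),tray=(342,171)).items():
    X=P[v,u];a,b=proj(s,X)
    r=60 if n!='tray' else 110
    print(n,X.round(1),(round(a),round(b)))
    for nm,C in(('top',P),('side',Q)):
        m=(np.abs(C[...,:2]-X[:2]).max(-1)<r)
        z=C[m][:,2];h,e=np.histogram(z,np.arange(-9,66,3));print(nm,m.sum(),dict((int(i),int(k)) for i,k in zip(e,h) if k))
    k=25
    t=[]
    for cc,(p,q) in((c,(u,v)),(s,(int(a),int(b)))):
        I=cc['img'][q-k:q+k,p-k:p+k,::-1];t.append(cv2.resize(I,(280,280),interpolation=cv2.INTER_CUBIC))
    tiles.append(np.vstack(t))
a=np.hstack(tiles[:4]);cv2.imwrite('pics/tiles.png',cv2.resize(a,(800,400)))
E
python3 m.py
```

```text
capA [449.1 -94.1  24.5] (294, 206)
top 1583 {-9: 26, -6: 161, -3: 401, 0: 463, 3: 210, 6: 35, 9: 3, 15: 2, 18: 22, 21: 80, 24: 103, 27: 64, 30: 10, 33: 3}
side 785 {-6: 21, -3: 158, 0: 249, 3: 85, 6: 24, 9: 18, 12: 11, 15: 26, 18: 22, 21: 44, 24: 77, 27: 44, 30: 6}
capB [437.8 122.7  23.8] (249, 242)
top 1567 {-9: 21, -6: 140, -3: 398, 0: 457, 3: 210, 6: 37, 9: 3, 12: 3, 15: 6, 18: 32, 21: 83, 24: 107, 27: 56, 30: 12}
side 1147 {-9: 1, -6: 36, -3: 258, 0: 420, 3: 107, 6: 16, 9: 26, 12: 12, 15: 26, 18: 24, 21: 73, 24: 106, 27: 40, 30: 2}
b1 [654.3 227.5  26.7] (175, 224)
top 1539 {-9: 23, -6: 94, -3: 300, 0: 357, 3: 229, 6: 135, 9: 37, 12: 12, 15: 6, 18: 3, 21: 16, 24: 44, 27: 79, 30: 102, 33: 51, 36: 12, 39: 19, 42: 13, 45: 6, 48: 1}
side 1091 {-9: 1, -6: 16, -3: 191, 0: 293, 3: 137, 6: 86, 9: 30, 12: 22, 15: 22, 18: 16, 21: 21, 24: 23, 27: 71, 30: 91, 33: 27, 36: 12, 39: 19, 42: 10, 45: 3}
b2 [610.7  -5.   29.9] (239, 195)
top 1554 {-9: 13, -6: 102, -3: 295, 0: 364, 3: 254, 6: 120, 9: 54, 12: 11, 15: 3, 18: 3, 21: 3, 24: 32, 27: 76, 30: 116, 33: 67, 36: 18, 39: 12, 42: 7, 45: 4}
side 860 {-6: 14, -3: 142, 0: 222, 3: 108, 6: 54, 9: 33, 12: 20, 15: 8, 18: 23, 21: 18, 24: 25, 27: 46, 30: 80, 33: 29, 36: 13, 39: 20, 42: 5}
tray [ 602.8 -242.3    6.1] (288, 172)
top 5286 {-9: 41, -6: 335, -3: 990, 0: 1564, 3: 1262, 6: 604, 9: 170, 12: 61, 15: 102, 18: 97, 21: 49, 24: 6}
side 2018 {-9: 1, -6: 40, -3: 273, 0: 568, 3: 486, 6: 282, 9: 98, 12: 73, 15: 100, 18: 77, 21: 17, 24: 3}
```

View pics/tiles.png

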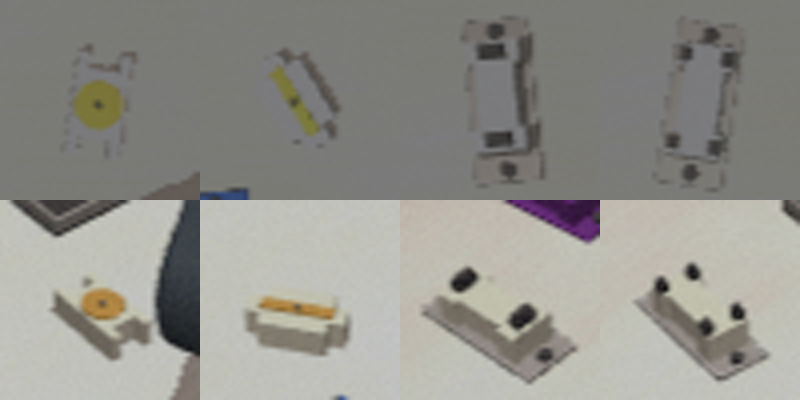

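Top left is the round-tag cap (A) and next to it the bar cap (B). The base at (185,156) has one wide key at each end, so it is base_a. The base at (263,169) has four corner keys, so it is base_b. Next are precise poses, triangulated from tags and keys in both views.

```bash
cat > pose.py <<'E'
from h import *
from scipy import ndimage as nd
from scipy.optimize import least_squares
def F(c): return 192/np.tan(np.radians(c['fov_y'])/2)
def proj(c,X):
    x=np.atleast_2d(X)@np.array(c['R']).T+c['t'];return x[:,:2]/x[:,2:]*F(c)+[c['cx'],c['cy']]
def ray(c,uv):
    R=np.array(c['R']);d=R.T@np.array([(uv[0]-c['cx'])/F(c),(uv[1]-c['cy'])/F(c),1]);return -R.T@c['t'],d
def atz(c,uv,z):
    o,d=ray(c,uv);return o+d*(z-o[2])/d[2]
def tri(cs,uvs):
    return least_squares(lambda X:np.concatenate([proj(c,X)[0]-u for c,u in zip(cs,uvs)]),[550,0,20]).x
def blobs(c,w,X,r=45,n=1,wth=.4):
    "weighted centroids of n biggest blobs of weight image w near world X"
    p=proj(c,X)[0];f=r*F(c)/(np.array(c['R'])@X+c['t'])[2]
    v,u=np.mgrid[:384,:512];W=np.where(np.hypot(u-p[0],v-p[1])<f,w,0)
    L,k=nd.label(W>wth*W.max());idx=np.argsort(-nd.sum(W,L,range(1,k+1)))[:n]+1
    return [np.array(q)[::-1] for q in nd.center_of_mass(W,L,idx)],[int((L==i).sum()) for i in idx]
def yellow(c):
    I=c['img'].astype(float);return np.clip((I[...,0]+I[...,1])/2-I[...,2]-25,0,None)
def dark(c,t):
    return np.clip(t-c['img'].max(-1).astype(float),0,None)
def rect(C,X,zlo,zhi,r=60):
    m=(np.abs(C[...,:2]-X[:2]).max(-1)<r)&(C[...,2]>zlo)&(C[...,2]<zhi)
    q=C[m];p=q[:,:2]-q[:,:2].mean(0);w,v=np.linalg.eigh(p.T@p)
    a=np.degrees(np.arctan2(v[1,1],v[0,1]));
    pp=p@v; mid=(np.percentile(pp,2,0)+np.percentile(pp,98,0))/2
    return q[:,:2].mean(0),v@mid+q[:,:2].mean(0),np.ptp(pp,0)[::-1],(a+90)%180-90,np.median(q[:,2]),len(q)
E
python3 - <<'E'
from pose import *
np.set_printoptions(suppress=True,precision=1)
c=dict(np.load('top0.npz'));s=dict(np.load('side0.npz'));P=cloud(c);Q=cloud(s)
for n,X in dict(A=[449,-94,26],B=[438,122,26],tray=[603,-242,4]).items():
    X=np.array(X,float)
    u,a=blobs(c,yellow(c),X);v,b=blobs(s,yellow(s),X)
    print(n,u[0],a,v[0],b,'tri',tri([c,s],[u[0],v[0]]),'top@z',atz(c,u[0],X[2]),'side@z',atz(s,v[0],X[2]))
    if n!='tray':
        for C in(P,Q): print('  rect',*rect(C,X,16,32))
    else:
        for C in (P,Q):print('  rim',*rect(C,X,12,24,110))
    if n=='B':
      for cc in(c,s):
        w=yellow(cc);p=proj(cc,X)[0].astype(int);m=np.zeros_like(w);m[p[1]-20:p[1]+20,p[0]-20:p[0]+20]=1
        vv,uu=np.nonzero((w*m)>.4*(w*m).max());G=np.array([atz(cc,(x,y),26)[:2] for x,y in zip(uu,vv)]);G=G-G.mean(0);_,e=np.linalg.eigh(G.T@G);print('  bar yaw',np.degrees(np.arctan2(e[1,1],e[0,1])))
X=np.array([654,227.5,42.])
u,a=blobs(c,dark(c,75),X,40,4);v,b=blobs(s,dark(s,75),X,40,4)
print(u,a,v,b)
for q in u[:2]:print('top',atz(c,q,42))
for q in v[:2]:print('side',atz(s,q,40))
for C in(P,Q): print('  rect',*rect(C,X,20,37))
for C in(P,Q): print('  desk',np.median(C[(abs(C[...,0]-540)<80)&(abs(C[...,1]-50)<30)][:,2]))
E
```

```text
A [293.2 223.8] [103] [293.2 206.6] [64] tri [447.2 -91.2  25. ] top@z [446.8 -91.5  26. ] side@z [446.9 -89.9  26. ]
  rect [446.5 -90.5] [446.9 -90.7] [75.5 39.7] -9.396692383157415 24.861945638518655 280
  rect [445.3 -85. ] [448.  -87.4] [81.3 45.5] -6.3205658252989 24.932559896611615 208
B [216.7 223.6] [27] [246.9 242.5] [50] tri [446.1 131.   22.3] top@z [451.  135.1  26. ] side@z [438.2 129.3  26. ]
  rect [438.1 128.2] [438.2 128.4] [76.2 41.1] 31.99213940150986 24.666640636595737 293
  rect [436.6 133.1] [438.6 130.9] [76.  48.4] 31.134394948132893 24.568430373404823 258
  bar yaw -149.6568013080421
  bar yaw -149.3039948068471
tray [341.9 170.5] [54] [287.5 171.9] [25] tri [ 604.8 -242.     4.1] top@z [ 604.4 -242.3    4. ] side@z [ 605.3 -241.6    4. ]
  rim [ 606.  -243.8] [ 604.3 -241.3] [162.2 132.5] 80.03307574254023 17.82197304131736 309
  rim [ 604.9 -234.3] [ 605.1 -237.4] [173.6 143.2] 85.35677607891958 16.84606852440556 267
[array([182.7, 143.4]), array([184.9, 165.2]), array([189., 147.])] [17, 17, 1] [array([165.4, 218.1]), array([180.1, 227.2])] [16, 16]
top [689.7 231.2  42. ]
top [624.9 225.3  42. ]
side [685.2 240.2  40. ]
side [619.7 234.1  40. ]
  rect [657.2 230.9] [657.6 231.5] [84.1 41.1] 5.290931647568129 30.25648586467522 301
  rect [655.3 237.6] [657.5 235. ] [89.4 44.2] 6.371573212457832 29.955206159434695 243
  desk 0.5425000637389277
  desk 0.9745165078147981
```

```bash
cat > go.py <<'E'
from h import *
from scipy.spatial.transform import Rotation as T
import sys
def go(x,y,z,d):
    "shift (cm) and turn (deg) in tool axes to TCP x,y,z, tool down, jaw axis at d deg"
    s=read_state();R=T.from_quat(s['orientation'])
    d=np.radians(d);X=np.array([np.cos(d),np.sin(d),0]);Z=np.array([0,0,-1.]);G=T.from_matrix(np.column_stack([X,np.cross(Z,X),Z]))
    print('xyz',(R.inv().apply(np.array([x,y,z])-s['tool_pos'])/10).round(3).tolist(),'ang',np.degrees((R.inv()*G).as_rotvec()).round(2).tolist(),'t',round(s['time'],2),s['tool_pos'].round(1),s['ft_force'].round(1),round(s['opening'],1))
if __name__=='__main__':
    a=list(map(float,sys.argv[1:]))
    for i in range(0,len(a),4): go(*a[i:i+4])
E
python3 go.py 447 -91 130 -99.4
```

```text
xyz [-36.976, -37.845, 6.141] ang [0.01, 0.11, 31.79] t 0.1 [ 238.  -577.2  190.6] [0.  0.5 0.2] 87.1
```

Emit:
carry_out --targets '[{"xyz":[-36.98,-37.85,3],"angular":[0,0.1,31.8],"grip":1},{"xyz":[-36.98,-37.85,3],"angular":[0,0.1,31.8],"grip":1},{"xyz":[-36.98,-37.85,3],"angular":[0,0.1,31.8],"grip":1},{"xyz":[-36.98,-37.85,3],"angular":[0,0.1,31.8],"grip":1},{"xyz":[-36.98,-37.85,3],"angular":[0,0.1,31.8],"grip":1},{"xyz":[-36.98,-37.85,3],"angular":[0,0.1,31.8],"grip":1},{"xyz":[-36.98,-37.85,3],"angular":[0,0.1,31.8],"grip":1},{"xyz":[-36.98,-37.85,3],"angular":[0,0.1,31.8],"grip":1},{"xyz":[-36.98,-37.85,3],"angular":[0,0.1,31.8],"grip":1},{"xyz":[-36.98,-37.85,3],"angular":[0,0.1,31.8],"grip":1}]'

```text
time: 0.93
tool_pos: [402.6, -193.7, 167.7]
orientation: [-0.646, 0.763, -0.001, -0.0]
ft_force: [1.0, -0.0, 0.3]
opening: 86.9
```

```bash
python3 go.py 447 -91 80 -99.4
```

```text
xyz [-10.871, -2.688, 8.753] ang [-0.01, -0.08, -0.05] t 0.93 [ 402.6 -193.7  167.7] [ 1.  -0.   0.3] 86.9
```

Emit:
carry_out --targets '[{"xyz":[-10.87,-2.69,6],"angular":[0,0,0],"grip":1},{"xyz":[-10.87,-2.69,8],"angular":[0,0,0],"grip":1},{"xyz":[-10.87,-2.69,8],"angular":[0,0,0],"grip":1},{"xyz":[-10.87,-2.69,8],"angular":[0,0,0],"grip":1},{"xyz":[-10.87,-2.69,8],"angular":[0,0,0],"grip":1},{"xyz":[-10.87,-2.69,8],"angular":[0,0,0],"grip":1}]'

```text
time: 1.43
tool_pos: [446.8, -93.1, 87.5]
orientation: [-0.647, 0.762, -0.0, -0.001]
ft_force: [0.3, 0.3, 0.0]
opening: 87.2
```

```bash
python3 - <<'E'
from h import *
a=shot('top');b=shot('side')
k=np.vstack if 0 else np.hstack
cr=lambda c,u,v:cv2.resize(c['img'][v-40:v+40,u-50:u+50,::-1],(400,320),interpolation=cv2.INTER_CUBIC)
cv2.imwrite('pics/g1.png',k([cr(a,294,223),cr(b,294,200)]))
E
python3 go.py 447 -91 4 -99.4
```

```text
xyz [-0.369, 0.13, 8.454] ang [-0.14, -0.15, -0.07] t 1.53 [447.5 -94.6  88.6] [ 0.7 -0.3 -0.2] 86.9
```

View pics/g1.png

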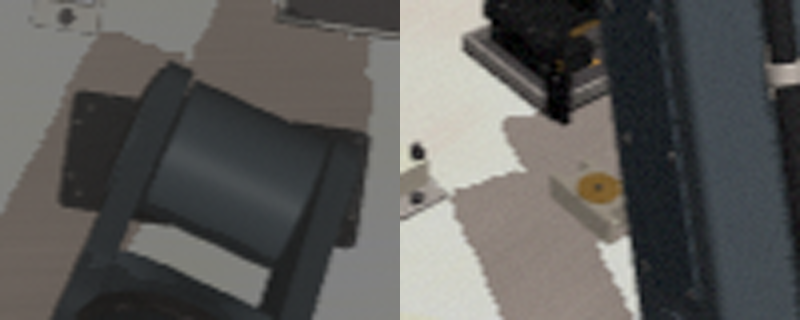

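The gripper is above cap A and mostly hidden by the arm. I can see the round tag at about (600,185) in the right-hand crop, clear of the finger. Descending.

Emit:
carry_out --targets '[{"xyz":[-0.35,0.13,3],"angular":[0,0,0],"grip":1},{"xyz":[-0.35,0.13,6],"angular":[0,0,0],"grip":1},{"xyz":[-0.35,0.13,7.5],"angular":[0,0,0],"grip":1},{"xyz":[-0.35,0.13,8.4],"angular":[0,0,0],"grip":1},{"xyz":[-0.35,0.13,8.4],"angular":[0,0,0],"grip":1},{"xyz":[-0.35,0.13,8.4],"angular":[0,0,0],"grip":1},{"xyz":[-0.35,0.13,8.4],"angular":[0,0,0],"grip":1}]'

```text
time: 2.12
tool_pos: [447.1, -90.6, 4.8]
orientation: [-0.646, 0.763, -0.002, 0.0]
ft_force: [0.1, -0.7, 0.3]
opening: 87.0
```

```bash
python3 go.py 447 -91 4 -99.4
```

```text
xyz [0.045, -0.002, 0.081] ang [-0.17, -0.14, -0.07] t 2.12 [447.1 -90.6   4.8] [ 0.1 -0.7  0.3] 87.0
```

Emit:
carry_out --targets '[{"xyz":[0,0,0],"angular":[0,0,0],"grip":-0.4},{"xyz":[0,0,0],"angular":[0,0,0],"grip":-0.4},{"xyz":[0,0,0],"angular":[0,0,0],"grip":-0.4},{"xyz":[0,0,0],"angular":[0,0,0],"grip":-0.4},{"xyz":[0,0,0],"angular":[0,0,0],"grip":-0.4},{"xyz":[0,0,0],"angular":[0,0,0],"grip":-0.4},{"xyz":[0,0,0],"angular":[0,0,0],"grip":-0.4},{"xyz":[0,0,0],"angular":[0,0,0],"grip":-0.4}]'

```text
time: 2.78
tool_pos: [446.1, -89.4, 3.7]
orientation: [-0.647, 0.763, -0.001, -0.0]
ft_force: [-0.1, 0.2, 0.0]
opening: 41.8
```

```bash
python3 go.py 447 -91 110 -99.4
```

```text
xyz [0.157, -0.118, -10.634] ang [-0.02, -0.09, -0.0] t 2.78 [446.1 -89.4   3.7] [-0.1  0.2  0. ] 41.8
```

Emit:
carry_out --targets '[{"xyz":[0,0,0],"angular":[0,0,0],"grip":-0.6},{"xyz":[0,0,0],"angular":[0,0,0],"grip":-0.6},{"xyz":[0,0,0],"angular":[0,0,0],"grip":-0.6},{"xyz":[0,0,-1],"angular":[0,0,0],"grip":-0.6},{"xyz":[0,0,-3],"angular":[0,0,0],"grip":-0.6},{"xyz":[0,0,-6],"angular":[0,0,0],"grip":-0.6},{"xyz":[0,0,-10],"angular":[0,0,0],"grip":-0.6},{"xyz":[0,0,-12],"angular":[0,0,0],"grip":-0.6},{"xyz":[0,0,-12],"angular":[0,0,0],"grip":-0.6}]'

```text
time: 3.53
tool_pos: [449.1, -90.5, 127.7]
orientation: [-0.647, 0.763, -0.005, 0.002]
ft_force: [0.4, -1.1, -0.5]
opening: 17.4
```

```bash
python3 go.py 657.3 231 125 -84.8
```

```text
xyz [-35.12, -15.29, 0.271] ang [-0.53, -0.31, -14.59] t 3.53 [449.1 -90.5 127.7] [ 0.4 -1.1 -0.5] 17.4
```

The opening is 17 mm, so the cap isn't held. I'll look.

```bash
python3 - <<'E'
from pose import *
np.set_printoptions(suppress=True,precision=1)
a=shot('top');b=shot('side')
p=proj(a,[447,-91,20])[0].astype(int);q=proj(b,[447,-91,60])[0].astype(int);print(p,q)
cr=lambda c,u,v:cv2.resize(c['img'][max(v-45,0):v+45,u-45:u+45,::-1],(400,400),interpolation=cv2.INTER_CUBIC)
cv2.imwrite('pics/g2.png',np.hstack([cr(a,*p),cr(b,*q)]))
E
```

```text
[292 223] [293 198]
```

View pics/g2.png

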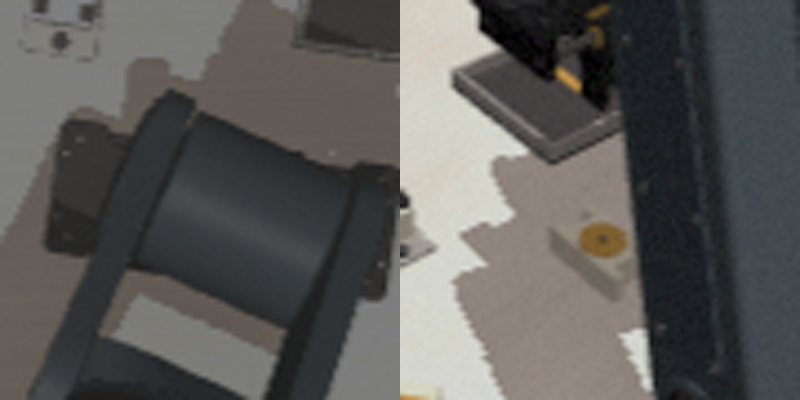

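The cap looks unmoved, with the tag at about (293,207) in the full side picture. I probably lifted before the grip had built up, so I'll retry with a settled close and check before lifting.

```bash
python3 go.py 447 -91 3.5 -99.4; python3 - <<'E'
from pose import *
b=shot('side');print(blobs(b,yellow(b),np.array([447,-91,26.])))
E
```

```text
xyz [0.123, -0.057, 12.087] ang [-0.14, -0.13, -0.01] t 3.63 [446.4 -89.4 124.4] [0.7 0.  1.2] 17.4
([array([293.33717146, 206.65682103])], [59])
```

Emit:
carry_out --targets '[{"xyz":[0.12,-0.06,0],"angular":[0,0,0],"grip":1},{"xyz":[0.12,-0.06,0],"angular":[0,0,0],"grip":1},{"xyz":[0.12,-0.06,2],"angular":[0,0,0],"grip":1},{"xyz":[0.12,-0.06,4],"angular":[0,0,0],"grip":1},{"xyz":[0.12,-0.06,6],"angular":[0,0,0],"grip":1},{"xyz":[0.12,-0.06,8],"angular":[0,0,0],"grip":1},{"xyz":[0.12,-0.06,10],"angular":[0,0,0],"grip":0.4},{"xyz":[0.12,-0.06,11.5],"angular":[0,0,0],"grip":0.2},{"xyz":[0.12,-0.06,12.05],"angular":[0,0,0],"grip":0.0},{"xyz":[0.12,-0.06,12.05],"angular":[0,0,0],"grip":-0.5}]'

```text
time: 4.52
tool_pos: [445.0, -90.1, 1.2]
orientation: [-0.647, 0.763, 0.002, -0.002]
ft_force: [-1.3, -0.3, 0.2]
opening: 47.8
```

Emit:
carry_out --targets '[{"xyz":[0,0,0],"angular":[0,0,0],"grip":-1},{"xyz":[0,0,0],"angular":[0,0,0],"grip":-1},{"xyz":[0,0,0],"angular":[0,0,0],"grip":-1},{"xyz":[0,0,0],"angular":[0,0,0],"grip":-1},{"xyz":[0,0,0],"angular":[0,0,0],"grip":-1},{"xyz":[0,0,0],"angular":[0,0,0],"grip":-1},{"xyz":[0,0,0],"angular":[0,0,0],"grip":-1},{"xyz":[0,0,0],"angular":[0,0,0],"grip":-1},{"xyz":[0,0,0],"angular":[0,0,0],"grip":-1}]'

```text
time: 5.27
tool_pos: [446.6, -90.8, 3.3]
orientation: [-0.647, 0.763, -0.001, -0.0]
ft_force: [0.1, -0.3, -0.9]
opening: 0.7
```

```bash
python3 go.py 447 -91 3.5 -99.4; python3 - <<'E'
from pose import *
b=shot('side');print(blobs(b,yellow(b),np.array([447,-91,26.])))
E
```

```text
xyz [0.014, -0.048, -0.022] ang [-0.04, -0.1, -0.01] t 5.27 [446.6 -90.8   3.3] [ 0.1 -0.3 -0.9] 0.7
([array([291.79878721, 207.86273429])], [29])
```

```bash
python3 - <<'E'
from pose import *
b=shot('side');a=shot('top')
for X in([447,-91,3],[447,-91,25],[447,-91,70]):print(proj(b,X),proj(a,X))
C=cloud(b);print(C[200:216:3,280:300:3].round(0).tolist())
cv2.imwrite('pics/g3.png',cv2.resize(b['img'][150:250,230:350,::-1],(720,600),interpolation=cv2.INTER_CUBIC))
E
```

```text
[[293.11277495 211.71370428]] [[292.68582652 223.64710967]]
[[293.42068506 206.62796769]] [[292.98912935 223.73164268]]
[[294.06914655 195.91736047]] [[293.64026837 223.91312052]]
[[[425.0, 1.0, 121.0], [514.0, -116.0, -1.0], [506.0, -123.0, -1.0], [458.0, -80.0, 53.0], [439.0, -71.0, 70.0], [221.0, 187.0, 351.0], [205.0, 197.0, 367.0]], [[426.0, -0.0, 108.0], [486.0, -83.0, 22.0], [495.0, -110.0, 0.0], [457.0, -80.0, 41.0], [446.0, -82.0, 47.0], [220.0, 188.0, 344.0], [203.0, 198.0, 360.0]], [[499.0, -85.0, 0.0], [480.0, -77.0, 17.0], [464.0, -74.0, 28.0], [458.0, -82.0, 27.0], [442.0, -77.0, 39.0], [440.0, -90.0, 33.0], [204.0, 197.0, 350.0]], [[490.0, -74.0, -1.0], [477.0, -75.0, 7.0], [462.0, -72.0, 17.0], [450.0, -73.0, 24.0], [439.0, -75.0, 30.0], [436.0, -86.0, 24.0], [201.0, 199.0, 345.0]], [[479.0, -62.0, 1.0], [472.0, -69.0, 0.0], [459.0, -70.0, 8.0], [446.0, -68.0, 17.0], [430.0, -64.0, 30.0], [427.0, -76.0, 24.0], [203.0, 196.0, 333.0]], [[468.0, -51.0, 1.0], [459.0, -55.0, 4.0], [453.0, -63.0, 3.0], [444.0, -67.0, 6.0], [433.0, -69.0, 11.0], [418.0, -65.0, 23.0], [202.0, 197.0, 326.0]]]
```

View pics/g3.png

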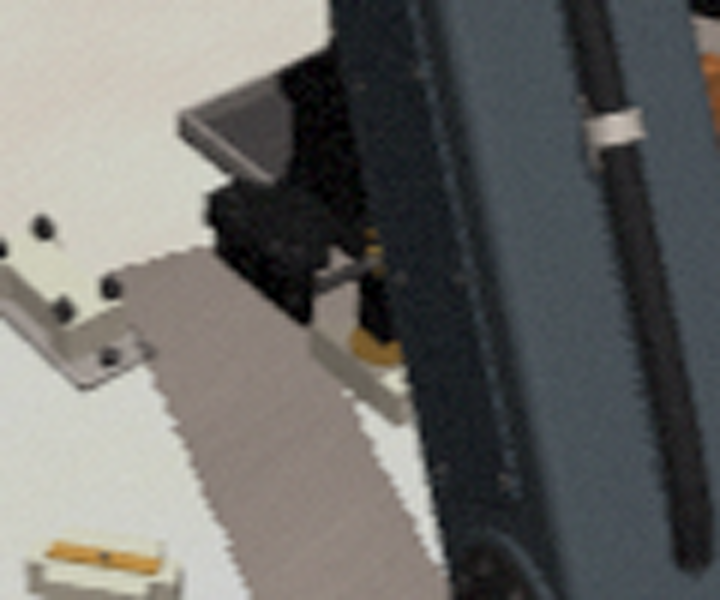

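```bash
python3 - <<'E'
from pose import *
b=shot('side');C=cloud(b);I=b['img'].max(-1)
for v in range(182,210,2):
    print(v,[(u,)+tuple(int(x) for x in C[v,u]) for u in range(264,296,3) if I[v,u]<45])
s=read_state();print(s['tool_pos'],s['ft_force'],s['joint_pos'],s['joint_efforts'],s['opening'])
E
```

```text
182 [(267, 489, -9, 147), (270, 483, -16, 146), (273, 478, -24, 145), (276, 470, -29, 147), (279, 465, -37, 145), (282, 455, -39, 149), (285, 438, -33, 161), (288, 433, -41, 160), (291, 243, 176, 383), (294, 225, 187, 398)]
184 [(267, 485, -5, 144), (270, 476, -8, 148), (273, 469, -14, 148), (276, 463, -21, 147), (279, 459, -30, 145), (282, 449, -33, 148), (285, 440, -36, 152), (288, 431, -39, 154), (291, 242, 177, 378), (294, 227, 185, 391)]
186 [(267, 478, 1, 145), (270, 470, -2, 147), (273, 463, -8, 147), (276, 458, -15, 146), (279, 449, -19, 149), (282, 441, -23, 151), (285, 436, -32, 148), (288, 432, -41, 145), (291, 427, -48, 144), (294, 225, 186, 387)]
188 [(267, 476, 4, 140), (270, 464, 3, 146), (273, 454, 1, 150), (276, 449, -6, 148), (279, 444, -14, 147), (282, 437, -19, 147), (285, 430, -25, 148), (288, 426, -34, 145), (294, 223, 189, 384)]
190 [(267, 489, -10, 116), (270, 466, 1, 136), (273, 449, 6, 148), (276, 444, -1, 146), (279, 434, -3, 151), (282, 431, -12, 147), (285, 434, -29, 136), (288, 443, -55, 116), (291, 430, -54, 124), (294, 224, 187, 377)]
192 [(267, 487, -
[... 325 characters left out ...]
3), (279, 426, 5, 138), (282, 528, -126, 2), (291, 443, -71, 83), (294, 226, 184, 358)]
198 [(276, 441, 1, 119), (279, 426, 4, 129), (282, 429, -12, 117), (291, 446, -75, 70), (294, 226, 184, 352)]
200 [(276, 439, 3, 114), (279, 428, 1, 119), (291, 446, -76, 61), (294, 224, 186, 349)]
202 [(279, 425, 5, 116), (291, 447, -78, 52), (294, 435, -78, 58)]
204 [(291, 446, -77, 44), (294, 437, -81, 47)]
206 [(294, 439, -84, 36)]
208 []
[446.45622742 -90.73677091   3.14224612] [0.15716779 0.52738974 0.14895802] [-0.44551115  0.65823429  1.99745344 -0.00314387  0.48515808  1.29228137] [ 1.98573201e-03 -3.66099894e+01 -4.62892234e+00  2.38475518e-02
 -6.59525162e-02  1.38322794e-04] 0.5112292521296554
```

```bash
python3 - <<'E'
from pose import *
b=dict(np.load('side0.npz'));C=cloud(b);I=b['img'].max(-1)
print(proj(b,[238,-577,190.6]),proj(b,[238,-577,260.6]))
for v in range(95,134,2):
    print(v,[(u,)+tuple(int(x) for x in C[v,u]) for u in range(430,464,3) if I[v,u]<60 and C[v,u,2]>120])
E
```

```text
[[437.35441535 129.95317386]] [[442.67528774 111.40764269]]
95 [(439, 243, -522, 336), (442, 232, -516, 343), (445, 225, -523, 343), (448, 218, -528, 343), (451, 210, -529, 346), (454, 203, -536, 346), (457, 225, -627, 305)]
97 [(436, 266, -561, 308), (439, 238, -514, 334), (442, 232, -521, 334), (445, 225, -527, 334), (448, 218, -533, 335), (451, 210, -535, 337), (454, 200, -532, 341)]
99 [(436, 237, -491, 336), (439, 230, -496, 337), (442, 224, -503, 337), (445, 219, -516, 333), (448, 213, -524, 333), (451, 204, -523, 337), (454, 199, -533, 335)]
101 [(436, 233, -484, 334), (439, 225, -487, 336), (442, 218, -494, 335), (445, 213, -504, 333), (448, 206, -508, 335), (451, 199, -513, 336), (454, 191, -516, 337)]
103 [(433, 237, -476, 329), (436, 229, -478, 331), (439, 219, -477, 335), (442, 213, -485, 334), (445, 209, -496, 331), (448, 201, -498, 334), (451, 194, -504, 334), (454, 187, -511, 334), (457, 181, -517, 334)]
105 [(433, 235, -475, 323), (436, 224, -471, 329), (439, 219, -480, 327), (442, 212, -486, 327), (445, 203, -487, 330), (448, 196, -489, 332), (451, 189, -496, 332), (
[... 775 characters left out ...]
), (445, 199, -494, 302), (448, 192, -499, 303), (451, 186, -506, 302), (454, 177, -505, 306)]
115 [(439, 223, -515, 277), (442, 214, -515, 281), (445, 199, -499, 293), (448, 192, -503, 294), (451, 183, -504, 297), (454, 176, -508, 299)]
117 [(439, 224, -520, 268), (442, 214, -520, 271), (445, 207, -525, 273), (454, 174, -507, 293)]
119 [(439, 222, -522, 261), (442, 215, -527, 261)]
121 [(439, 220, -521, 254), (442, 212, -525, 256)]
123 [(436, 229, -525, 242), (439, 221, -529, 243), (442, 212, -530, 247)]
125 [(436, 227, -522, 237), (439, 220, -530, 236), (442, 211, -530, 240)]
127 [(436, 225, -524, 229), (439, 218, -529, 230), (442, 210, -534, 231)]
129 [(439, 213, -521, 228)]
131 []
133 []
```

The side depth puts the finger ends about 30–35 mm higher than the reported TCP, both now and at the start. The reported z is therefore too low, and I closed just above the tag. I'll back off, open, descend part-way and measure the visible finger's tip.

Emit:
carry_out --targets '[{"xyz":[0,0,-2],"angular":[0,0,0],"grip":1},{"xyz":[0,0,-4],"angular":[0,0,0],"grip":1},{"xyz":[0,0,-4],"angular":[0,0,0],"grip":1},{"xyz":[0,0,-4],"angular":[0,0,0],"grip":1},{"xyz":[0,0,-4],"angular":[0,0,0],"grip":1},{"xyz":[0,0,-4],"angular":[0,0,0],"grip":1},{"xyz":[0,0,-4],"angular":[0,0,0],"grip":1},{"xyz":[0,0,-4],"angular":[0,0,0],"grip":1},{"xyz":[0,0,-4],"angular":[0,0,0],"grip":1},{"xyz":[0,0,-4],"angular":[0,0,0],"grip":1}]'

```text
time: 6.3
tool_pos: [446.3, -90.6, 42.9]
orientation: [-0.647, 0.763, -0.0, -0.001]
ft_force: [-0.6, 0.1, -0.2]
opening: 59.5
```

```bash
cat > tip.py <<'E'
from pose import *
b=shot('side');C=cloud(b);I=b['img'].max(-1);s=read_state();t=s['tool_pos']
print(t,s['opening'],s['ft_force'])
# dark points near the visible (+y) finger
m=(I<60)&(np.hypot(C[...,0]-t[0]-9,C[...,1]-t[1]-45)<32)&(C[...,2]>t[2]-20)&(C[...,2]<t[2]+100)
v,u=np.nonzero(m)
for r in sorted(set(v))[-14:]: print(r,[(k,)+tuple(int(x) for x in C[r,k]) for k in u[v==r]])
E
python3 tip.py
```

```text
[446.38019821 -90.65073851  42.95422939] 63.1453918100647 [0.12619706 0.8899196  0.05008944]
189 [(np.int64(282), 462, -48, 114), (np.int64(283), 456, -46, 118), (np.int64(284), 449, -42, 124)]
190 [(np.int64(282), 459, -45, 112), (np.int64(283), 455, -45, 115), (np.int64(284), 450, -44, 118), (np.int64(285), 444, -42, 122), (np.int64(286), 442, -44, 122), (np.int64(287), 443, -50, 119), (np.int64(288), 439, -50, 121)]
191 [(np.int64(282), 461, -48, 106), (np.int64(283), 458, -49, 107), (np.int64(284), 450, -44, 114), (np.int64(285), 444, -41, 119), (np.int64(286), 447, -51, 112), (np.int64(287), 440, -47, 119), (np.int64(288), 443, -55, 112)]
192 [(np.int64(282), 462, -49, 100), (np.int64(283), 459, -50, 102), (np.int64(284), 450, -44, 110), (np.int64(285), 447, -46, 111), (np.int64(286), 441, -44, 116), (np.int64(287), 440, -46, 115), (np.int64(288), 443, -56, 108)]
193 [(np.int64(282), 463, -51, 95), (np.int64(283), 459, -50, 98), (np.int64(284), 452, -47, 103), (np.int64(285), 446, -45, 108), (np.int64(286), 445, -48, 107), (np.int64(287), 441, -49, 109), (np.int64(288), 440, -52
[... 430 characters left out ...]
np.int64(284), 455, -51, 87), (np.int64(285), 447, -47, 95), (np.int64(286), 445, -49, 95), (np.int64(288), 443, -56, 91)]
197 [(np.int64(283), 457, -49, 83), (np.int64(284), 453, -49, 86), (np.int64(285), 448, -48, 89), (np.int64(286), 442, -46, 94), (np.int64(287), 444, -53, 88), (np.int64(288), 446, -60, 84)]
198 [(np.int64(284), 453, -49, 82), (np.int64(285), 449, -49, 84), (np.int64(286), 447, -52, 83), (np.int64(287), 441, -49, 88), (np.int64(288), 441, -55, 85)]
199 [(np.int64(285), 447, -47, 82), (np.int64(286), 445, -50, 82), (np.int64(287), 441, -49, 85), (np.int64(288), 445, -60, 76)]
200 [(np.int64(286), 441, -45, 83), (np.int64(287), 443, -52, 78), (np.int64(288), 443, -58, 74)]
```

The tip is at about z≈77, while reported z is 43, so the offset is about +34 mm. xy agrees. Descending accordingly.

Emit:
carry_out --targets '[{"xyz":[0.04,0,0],"angular":[0,0,0],"grip":1},{"xyz":[0.04,0,0],"angular":[0,0,0],"grip":1},{"xyz":[0.04,0,1],"angular":[0,0,0],"grip":1},{"xyz":[0.04,0,3],"angular":[0,0,0],"grip":1},{"xyz":[0.04,0,5],"angular":[0,0,0],"grip":1},{"xyz":[0.04,0,6],"angular":[0,0,0],"grip":1},{"xyz":[0.04,0,6.6],"angular":[0,0,0],"grip":1},{"xyz":[0.04,0,6.6],"angular":[0,0,0],"grip":1},{"xyz":[0.04,0,6.6],"angular":[0,0,0],"grip":1}]'

```text
time: 7.1
tool_pos: [446.5, -91.2, -22.8]
orientation: [-0.647, 0.763, -0.001, -0.001]
ft_force: [-0.2, -0.1, 0.2]
opening: 86.7
```

```bash
python3 tip.py | (head -1; tail -5); python3 go.py 447 -91 -30 -99.4
```

```text
[446.76775515 -91.33341051 -22.36989498] 87.37657408631439 [ 0.49794032  0.18350204 -0.32817307]
xyz [-0.038, -0.017, 0.763] ang [-0.07, -0.11, -0.01] t 7.15 [446.8 -91.3 -22.4] [ 0.5  0.2 -0.3] 87.4
```

Emit:
carry_out --targets '[{"xyz":[-0.03,0,0.3],"angular":[0,0,0],"grip":0.5},{"xyz":[-0.03,0,0.5],"angular":[0,0,0],"grip":0.3},{"xyz":[-0.03,0,0.7],"angular":[0,0,0],"grip":0.2},{"xyz":[-0.03,0,0.7],"angular":[0,0,0],"grip":0.1},{"xyz":[-0.03,0,0.7],"angular":[0,0,0],"grip":0.1}]'

```text
time: 7.57
tool_pos: [446.5, -90.9, -29.8]
orientation: [-0.647, 0.763, -0.001, -0.0]
ft_force: [-0.6, 0.4, 0.2]
opening: 61.3
```

```bash
python3 - <<'E'
from pose import *
b=shot('side');C=cloud(b);I=b['img'].max(-1);s=read_state();t=s['tool_pos']
print(t,s['opening'],s['ft_force'])
w=yellow(b);print(blobs(b,w,np.array([447,-91,26.])))
for r in range(196,220):print(r,[(k,)+tuple(int(x) for x in C[r,k]) for k in range(276,296,2) if I[r,k]<60 and C[r,k,2]<60])
E
```

```text
[446.53632811 -90.9165746  -29.75569121] 57.27477009271393 [ 0.46866701 -0.2029796  -0.40492925]
([array([292.1723869 , 208.56162246])], [18])
196 []
197 []
198 []
199 []
200 []
201 []
202 []
203 []
204 []
205 []
206 []
207 []
208 [(282, 457, -46, 40), (284, 446, -43, 49)]
209 [(282, 454, -43, 39), (284, 444, -41, 46), (286, 441, -48, 44)]
210 [(282, 462, -52, 25), (284, 444, -41, 43), (286, 442, -48, 40)]
211 [(282, 460, -50, 23), (284, 448, -46, 33), (286, 441, -47, 37)]
212 [(282, 460, -51, 18), (284, 447, -45, 30), (286, 441, -48, 32)]
213 [(282, 456, -46, 19), (284, 449, -48, 22), (286, 442, -49, 26)]
214 [(282, 460, -51, 10), (284, 449, -47, 19), (286, 445, -53, 17)]
215 [(282, 459, -49, 7), (284, 448, -47, 15), (286, 441, -48, 19)]
216 [(284, 451, -51, 6), (286, 443, -51, 12)]
217 [(284, 448, -48, 6), (286, 443, -51, 7)]
218 [(286, 440, -48, 7)]
219 []
```

The finger end is now at z≈5. Closing.

Emit:
carry_out --targets '[{"xyz":[0,0,0.1],"angular":[0,0,0],"grip":-1},{"xyz":[0,0,0.1],"angular":[0,0,0],"grip":-1},{"xyz":[0,0,0.1],"angular":[0,0,0],"grip":-1},{"xyz":[0,0,0.1],"angular":[0,0,0],"grip":-1},{"xyz":[0,0,0.1],"angular":[0,0,0],"grip":-1},{"xyz":[0,0,0.1],"angular":[0,0,0],"grip":-1},{"xyz":[0,0,0.1],"angular":[0,0,0],"grip":-1}]'

```text
time: 8.2
tool_pos: [446.5, -90.7, -30.7]
orientation: [-0.647, 0.763, -0.001, -0.0]
ft_force: [1.1, 2.6, 4.6]
opening: 39.6
```

```bash
python3 go.py 447 -91 90 -99.4
```

```text
xyz [0.036, -0.061, -12.066] ang [-0.03, -0.09, -0.01] t 8.2 [446.5 -90.7 -30.7] [1.1 2.6 4.6] 39.6
```

Emit:
carry_out --targets '[{"xyz":[0,0,-0.5],"angular":[0,0,0],"grip":-1},{"xyz":[0,0,-1.5],"angular":[0,0,0],"grip":-1},{"xyz":[0,0,-3],"angular":[0,0,0],"grip":-1},{"xyz":[0,0,-5],"angular":[0,0,0],"grip":-1},{"xyz":[0,0,-7],"angular":[0,0,0],"grip":-1},{"xyz":[0,0,-9],"angular":[0,0,0],"grip":-1},{"xyz":[0,0,-10],"angular":[0,0,0],"grip":-1},{"xyz":[0,0,-10],"angular":[0,0,0],"grip":-1}]'

```text
time: 8.87
tool_pos: [447.9, -91.6, 71.7]
orientation: [-0.647, 0.763, -0.003, 0.0]
ft_force: [0.8, 0.2, -1.6]
opening: 40.0
```

```bash
python3 go.py 657.3 231 70 -84.8
```

```text
xyz [-35.25, -15.388, 0.134] ang [-0.29, -0.24, -14.59] t 8.87 [447.9 -91.6  71.7] [ 0.8  0.2 -1.6] 40.0
```

Emit:
carry_out --targets '[{"xyz":[-1.8,-0.8,0],"angular":[0,0,-1],"grip":-1},{"xyz":[-5,-2.2,0],"angular":[0,0,-2.5],"grip":-1},{"xyz":[-8.8,-3.8,0],"angular":[0,0,-4],"grip":-1},{"xyz":[-12.6,-5.5,0],"angular":[0,0,-6],"grip":-1},{"xyz":[-16.4,-7.2,0],"angular":[0,0,-8],"grip":-1},{"xyz":[-20.2,-8.8,0],"angular":[0,0,-10],"grip":-1},{"xyz":[-24,-10.5,0],"angular":[0,0,-12],"grip":-1},{"xyz":[-27.8,-12.1,0],"angular":[0,0,-13.5],"grip":-1},{"xyz":[-31.6,-13.8,0],"angular":[-0.1,-0.1,-14.6],"grip":-1},{"xyz":[-34,-14.8,0],"angular":[-0.1,-0.1,-14.6],"grip":-1}]'

```text
time: 9.7
tool_pos: [649.7, 224.0, 67.8]
orientation: [0.739, -0.673, -0.0, -0.0]
ft_force: [1.2, -0.4, -2.0]
opening: 39.5
```

Emit:
carry_out --targets '[{"xyz":[-1.25,-0.55,0],"angular":[0,0,0],"grip":-1},{"xyz":[-1.25,-0.55,0],"angular":[0,0,0],"grip":-1},{"xyz":[-1.25,-0.55,0],"angular":[0,0,0],"grip":-1},{"xyz":[-1.25,-0.55,0],"angular":[0,0,0],"grip":-1}]'

```text
time: 10.03
tool_pos: [650.5, 231.7, 67.7]
orientation: [0.738, -0.675, -0.001, 0.002]
ft_force: [-0.7, -0.2, -1.5]
opening: 39.8
```

```bash
python3 go.py 657.3 231 20 -84.8; python3 - <<'E'
from pose import *
np.set_printoptions(suppress=True,precision=1)
b=shot('side');a=shot('top');s=read_state();t=s['tool_pos']
X=t+[0,0,58]
print(X,proj(b,X),proj(a,X),blobs(b,yellow(b),X,50),blobs(a,yellow(a),X,50))
C=cloud(b);u=blobs(b,yellow(b),X,50)[0][0]
print(C[int(round(u[1])),int(round(u[0]))],atz(b,u,X[2]))
q=proj(b,t+[0,0,20])[0].astype(int);p=proj(a,t)[0].astype(int)
cr=lambda c,u,v:cv2.resize(c['img'][v-35:v+35,u-35:u+35,::-1],(400,400),interpolation=cv2.INTER_CUBIC)
cv2.imwrite('pics/g4.png',np.hstack([cr(a,*p),cr(b,*q)]))
E
```

```text
xyz [0.126, -0.693, 4.769] ang [0.3, -0.05, -0.05] t 10.03 [650.5 231.7  67.7] [-0.7 -0.2 -1.5] 39.8
[651.3 231.5 126.4] [[170.8 200.3]] [[176.9 152.4]] ([array([171.7, 201.4])], [49]) ([array([193., 159.])], [1])
[647.2 230.5 125.5] [645.4 232.9 126.4]
```

View pics/g4.png

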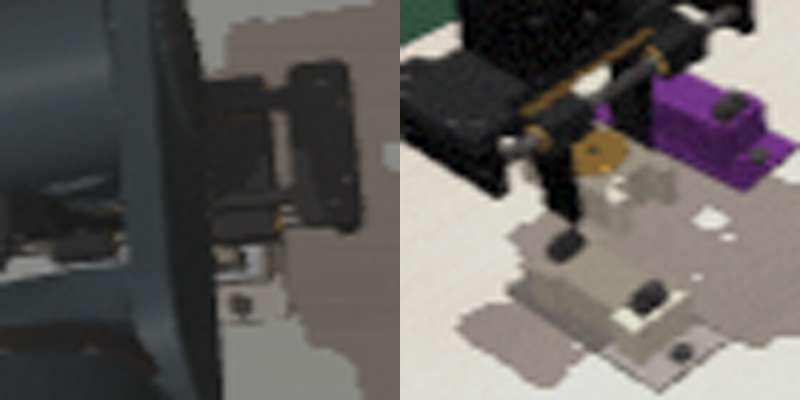

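The cap is held level above base_a (tag hole at about (597,150) in the right crop, keys at (567,245) and (650,295)). I'll go to just above the keys and measure the relative offset.

Emit:
carry_out --targets '[{"xyz":[0.1,-0.69,1],"angular":[0.2,0,0],"grip":-1},{"xyz":[0.1,-0.69,2.5],"angular":[0.2,0,0],"grip":-1},{"xyz":[0.1,-0.69,4],"angular":[0.2,0,0],"grip":-1},{"xyz":[0.1,-0.69,4.7],"angular":[0.2,0,0],"grip":-1},{"xyz":[0.1,-0.69,4.7],"angular":[0.2,0,0],"grip":-1},{"xyz":[0.1,-0.69,4.7],"angular":[0.2,0,0],"grip":-1},{"xyz":[0.1,-0.69,4.7],"angular":[0.2,0,0],"grip":-1}]'

```text
time: 10.72
tool_pos: [660.1, 232.9, 22.3]
orientation: [0.738, -0.675, 0.001, -0.001]
ft_force: [0.5, 1.1, -1.6]
opening: 40.0
```

```bash
python3 go.py 657.3 231 -1 -84.8; python3 - <<'E'
from pose import *
np.set_printoptions(suppress=True,precision=1)
b=shot('side');s=read_state();t=s['tool_pos'];b0=dict(np.load('side0.npz'))
def hole(c,X):
    p=proj(c,X)[0];I=c['img'].astype(float);v,u=np.mgrid[:384,:512]
    near=np.hypot(u-p[0],v-p[1])<4
    w=yellow(c);val=np.where(near&(nd.maximum_filter(w,5)>30),I.max(-1),999)
    r=np.unravel_index(val.argmin(),val.shape);k=(abs(v-r[0])<2)&(abs(u-r[1])<2)
    W=np.clip(I.max(-1)[k].max()-I.max(-1),0,None)*k
    return p,np.array(nd.center_of_mass(W))[::-1],atz(c,np.array(nd.center_of_mass(W))[::-1],X[2])
print(*hole(b0,np.array([446.9,-91,26.])))
X=np.array([t[0],t[1],t[2]+30.7+26]);print(X,*hole(b,X))
# outline of cap (z 45..85 by depth) points white
C=cloud(b);I=b['img'];w=I.min(-1)>70
print('cap pts',*rect(C,X,X[2]-8,X[2]+8,50))
u,v=proj(b,X-[0,0,30])[0].astype(int)
cv2.imwrite('pics/g5.png',cv2.resize(b['img'][v-25:v+25,u-33:u+33,::-1],(792,600),interpolation=cv2.INTER_CUBIC));print(u,v)
E
```

```text
xyz [0.16, 0.306, 2.33] ang [-0.2, 0.02, -0.03] t 10.72 [660.1 232.9  22.3] [ 0.5  1.1 -1.6] 40.0
[293.5 206.4] [293.1 206.4] [447.8 -90.1  26. ]
[660.3 233.   79.4] [170.6 211.1] [167.8 208.8] [674.9 232.3  79.4]
cap pts [647.9 235. ] [646.1 235.7] [62.3 58.3] -78.63162549029988 78.50117343307345 187
171 218
```

View pics/g5.png

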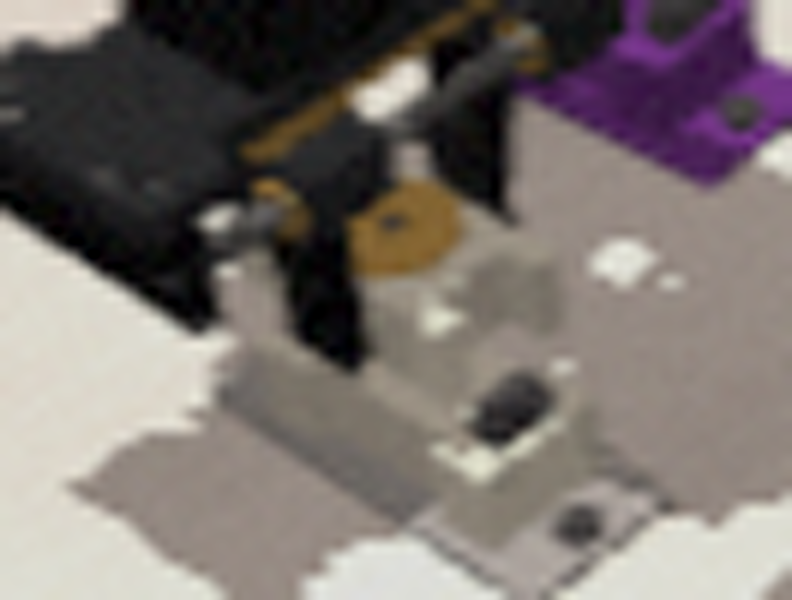

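The cap is square to the base and just above the keys, with the tag hole at about (397,222) in the crop. That puts the cap within about 1.5 mm of the TCP estimate. I'll refine the base centre with a narrow depth band.

```bash
python3 - <<'E'
from pose import *
from scipy.optimize import minimize
c=dict(np.load('top0.npz'));s=dict(np.load('side0.npz'))
np.set_printoptions(suppress=True,precision=2)
def poly(n):
    if n=='base': return np.array([[-42,-20],[42,-20],[42,20],[-42,20]])
    return np.array([[-38,-20],[38,-20],[38,-12],[26,-12],[26,12],[38,12],[38,20],[-38,20],[-38,12],[-26,12],[-26,-12],[-38,-12]])
v,u=np.mgrid[:384,:512]
def fit(n,X0,a0,ztop):
  for nm,cam in(('top',c),('side',s)):
    h=cam['z_map']; C=cloud(cam)
    near=np.hypot(C[...,0]-X0[0],C[...,1]-X0[1])<75
    # smooth height, use vertical tolerance: points above desk near top plane
    m=(near&(abs(C[...,2]-ztop)<7)).astype(float)
    def cost(p):
        q=np.radians(p[2]);R=np.array([[np.cos(q),-np.sin(q)],[np.sin(q),np.cos(q)]])
        W=poly(n)@R.T+p[:2];uv=proj(cam,np.c_[W,np.full(len(W),ztop)])
        M=np.zeros((384,512),np.uint8);cv2.fillPoly(M,[np.round(uv*256).astype(np.int32)],255,cv2.LINE_AA,8)
        return np.abs(M/255.-m)[near].sum()
    r=minimize(cost,[*X0,a0],method='Nelder-Mead',options=dict(initial_simplex=np.array([X0+[a0]]*4)+np.array([[0,0,0],[5,0,0],[0,5,0],[0,0,5]]),xatol=.05,fatol=.05))
    print(n,nm,r.x,round(r.fun,1),int(m.sum()))
fit('base',[657,231],5.2,30);fit('cap',[447,-91],-9.4,24)
b=shot('side');print(atz(b,[171.1,211.5],79),read_state()['tool_pos'])
E
```

```text
base top [657.72 231.47   5.08] 138.9 290
base side [658.19 233.44   6.98] 79.7 222
cap top [446.72 -90.48  -9.24] 67.7 278
cap side [447.16 -86.35  -9.57] 28.6 199
[658.16 232.73  79.  ] [660.26 233.12  22.77]
```

Emit:
carry_out --targets '[{"xyz":[0.1,0.12,0.3],"angular":[-0.2,0,0],"grip":-1},{"xyz":[0.1,0.12,0.7],"angular":[-0.2,0,0],"grip":-1},{"xyz":[0.1,0.12,1.0],"angular":[-0.2,0,0],"grip":-1},{"xyz":[0.1,0.12,1.2],"angular":[-0.2,0,0],"grip":-1},{"xyz":[0.1,0.12,1.35],"angular":[-0.2,0,0],"grip":-1},{"xyz":[0.1,0.12,1.5],"angular":[-0.2,0,0],"grip":-1},{"xyz":[0.1,0.12,1.5],"angular":[-0.2,0,0],"grip":-1}]'

```text
time: 11.4
tool_pos: [658.0, 231.9, 6.2]
orientation: [0.738, -0.674, -0.001, 0.001]
ft_force: [0.0, -0.8, -1.6]
opening: 39.9
```

```bash
python3 go.py 658.5 231.7 -0.7 -84.8; python3 -c "
from h import *;print(read_state()['torque'])"
```

```text
xyz [0.028, -0.053, 0.689] ang [0.13, 0.01, -0.01] t 11.4 [658.  231.9   6.2] [ 0.  -0.8 -1.6] 39.9
[-0.01024822  0.03623127  0.01836993]
```

The keys have entered the notches with no contact force. Continuing down.

Emit:
carry_out --targets '[{"xyz":[0,0,0.2],"angular":[0,0,0],"grip":-1},{"xyz":[0,0,0.4],"angular":[0,0,0],"grip":-1},{"xyz":[0,0,0.55],"angular":[0,0,0],"grip":-1},{"xyz":[0,0,0.65],"angular":[0,0,0],"grip":-1},{"xyz":[0,0,0.7],"angular":[0,0,0],"grip":-1},{"xyz":[0,0,0.7],"angular":[0,0,0],"grip":-1},{"xyz":[0,0,0.7],"angular":[0,0,0],"grip":-1}]'

```text
time: 11.98
tool_pos: [658.3, 232.0, -0.3]
orientation: [0.738, -0.674, -0.001, 0.0]
ft_force: [0.2, 0.4, -1.3]
opening: 39.7
```

```bash
python3 go.py 658.5 231.7 -0.7 -84.8; python3 -c "
from h import *;print(read_state()['torque'])"
```

```text
xyz [0.033, -0.017, 0.044] ang [0.07, 0.02, -0.01] t 11.98 [ 6.583e+02  2.320e+02 -3.000e-01] [ 0.2  0.4 -1.3] 39.7
[ 0.03454442 -0.00123333  0.02223346]
```

Emit:
carry_out --targets '[{"xyz":[0,0,0.05],"angular":[0,0,0],"grip":-1},{"xyz":[0,0,0.1],"angular":[0,0,0],"grip":-1},{"xyz":[0,0,0.15],"angular":[0,0,0],"grip":-1},{"xyz":[0,0,0.15],"angular":[0,0,0],"grip":-1}]'

```text
time: 12.32
tool_pos: [658.4, 232.0, -0.6]
orientation: [0.738, -0.674, -0.0, 0.0]
ft_force: [-2.2, -0.4, 5.2]
opening: 39.8
```

```bash
python3 go.py 658.5 231.7 -0.7 -84.8
```

```text
xyz [0.031, -0.004, 0.015] ang [0.05, 0.01, 0.0] t 12.32 [ 6.584e+02  2.320e+02 -6.000e-01] [-2.2 -0.4  5.2] 39.8
```

Contact at 5 N, at the predicted home height. Releasing and rising.

Emit:
carry_out --targets '[{"xyz":[0,0,0],"angular":[0,0,0],"grip":0.0},{"xyz":[0,0,0],"angular":[0,0,0],"grip":0.4},{"xyz":[0,0,0],"angular":[0,0,0],"grip":0.4},{"xyz":[0,0,0],"angular":[0,0,0],"grip":0.4},{"xyz":[0,0,0],"angular":[0,0,0],"grip":0.4},{"xyz":[0,0,0],"angular":[0,0,0],"grip":0.4},{"xyz":[0,0,-1],"angular":[0,0,0],"grip":0.4},{"xyz":[0,0,-4],"angular":[0,0,0],"grip":0.4},{"xyz":[0,0,-8],"angular":[0,0,0],"grip":1},{"xyz":[0,0,-9],"angular":[0,0,0],"grip":1}]'

```text
time: 13.15
tool_pos: [662.6, 232.9, 95.0]
orientation: [0.738, -0.674, 0.003, -0.004]
ft_force: [0.5, 1.3, 0.4]
opening: 67.6
```

```bash
python3 go.py 438.2 128.5 50 -59
```

```text
xyz [8.369, 23.331, 4.27] ang [-0.55, -0.05, -25.8] t 13.15 [662.6 232.9  95. ] [0.5 1.3 0.4] 67.6
```

Emit:
carry_out --targets '[{"xyz":[2,5.6,0],"angular":[0,0,-6],"grip":1},{"xyz":[3.4,9.5,0],"angular":[0,0,-12],"grip":1},{"xyz":[4.8,13.3,0],"angular":[0,0,-18],"grip":1},{"xyz":[6.1,17.2,0],"angular":[-0.3,0,-24],"grip":1},{"xyz":[7.5,21,2],"angular":[-0.3,0,-25.8],"grip":1},{"xyz":[8.4,23.3,4],"angular":[-0.3,0,-25.8],"grip":1},{"xyz":[8.4,23.3,4],"angular":[-0.3,0,-25.8],"grip":1},{"xyz":[8.4,23.3,4],"angular":[-0.3,0,-25.8],"grip":1},{"xyz":[8.4,23.3,4],"angular":[-0.3,0,-25.8],"grip":1}]'

```text
time: 13.9
tool_pos: [435.5, 127.2, 49.0]
orientation: [0.87, -0.493, -0.001, 0.002]
ft_force: [0.3, -0.2, -0.2]
opening: 87.3
```

```bash
python3 go.py 438.2 128.5 -30 -59; python3 - <<'E'
from pose import *
np.set_printoptions(suppress=True,precision=1)
a=shot('top');b=shot('side');X=np.array([657.7,231.5,54+2.])
for c in(a,b):
    u=blobs(c,yellow(c),X);print(u,atz(c,u[0][0],56))
print('tri',tri([a,b],[blobs(c,yellow(c),X)[0][0] for c in(a,b)]))
for C in(cloud(a),cloud(b)):
    print(*rect(C,X,47,62,50))
    m=(np.hypot(C[...,0]-657.7,C[...,1]-231.5)<45)&(C[...,2]>47)&(C[...,2]<62);q=C[m];A=np.c_[q[:,:2]-X[:2],np.ones(len(q))];print('plane',np.linalg.lstsq(A,q[:,2],rcond=None)[0])
cr=lambda c:(lambda u,v:cv2.resize(c['img'][v-28:v+28,u-28:u+28,::-1],(400,400),interpolation=cv2.INTER_CUBIC))(*proj(c,X)[0].astype(int))
cv2.imwrite('pics/g6.png',np.hstack([cr(a),cr(b)]))
E
```

```text
xyz [0.035, -0.333, 7.903] ang [0.23, 0.05, -0.05] t 13.9 [435.5 127.2  49. ] [ 0.3 -0.2 -0.2] 87.3
([array([181.8, 153.1])], [107]) [659.  231.3  56. ]
([array([171.7, 217.3])], [74]) [658.6 233.9  56. ]
tri [659.8 232.3  54. ]
[658.4 231.9] [658.3 232.4] [77.4 41.3] 4.420678383299389 54.848668197760915 296
plane [-0.   0.  54.9]
[656.1 236.5] [658.8 235.5] [79.  45.5] 8.671442854386896 54.79130547074311 231
plane [ 0.  -0.  54.7]
```

View pics/g6.png

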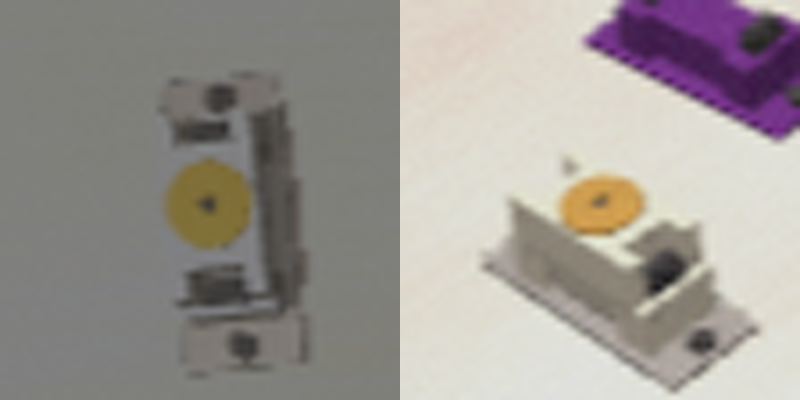

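The cap is home on base_a. The tag is at (208,205) in the left crop, the keys sit in both notches, and the plane fit is level with its top at z≈54.8. Next is cap B.

Emit:
carry_out --targets '[{"xyz":[0.04,-0.25,1.5],"angular":[0.1,0,0],"grip":1},{"xyz":[0.04,-0.25,4],"angular":[0.1,0,0],"grip":1},{"xyz":[0.04,-0.25,6],"angular":[0.1,0,0],"grip":1},{"xyz":[0.04,-0.25,7.3],"angular":[0.1,0,0],"grip":1},{"xyz":[0.04,-0.25,7.9],"angular":[0.1,0,0],"grip":1},{"xyz":[0.04,-0.25,7.9],"angular":[0.1,0,0],"grip":0.5},{"xyz":[0.04,-0.25,7.9],"angular":[0.1,0,0],"grip":0.2}]'

```text
time: 14.58
tool_pos: [438.1, 128.5, -30.1]
orientation: [0.87, -0.492, -0.001, 0.001]
ft_force: [0.3, -0.3, -0.3]
opening: 80.2
```

```bash
python3 go.py 438.2 128.5 -30.7 -59
```

```text
xyz [0.002, -0.01, 0.065] ang [0.09, 0.02, 0.02] t 14.58 [438.1 128.5 -30.1] [ 0.3 -0.3 -0.3] 80.2
```

Emit:
carry_out --targets '[{"xyz":[0,0,0.06],"angular":[0,0,0],"grip":-1},{"xyz":[0,0,0.06],"angular":[0,0,0],"grip":-1},{"xyz":[0,0,0.06],"angular":[0,0,0],"grip":-1},{"xyz":[0,0,0.06],"angular":[0,0,0],"grip":-1},{"xyz":[0,0,0.06],"angular":[0,0,0],"grip":-1},{"xyz":[0,0,0.06],"angular":[0,0,0],"grip":-1},{"xyz":[0,0,0.06],"angular":[0,0,0],"grip":-1},{"xyz":[0,0,0.06],"angular":[0,0,0],"grip":-1},{"xyz":[0,0,0.06],"angular":[0,0,0],"grip":-1},{"xyz":[0,0,0.06],"angular":[0,0,0],"grip":-1}]'

```text
time: 15.42
tool_pos: [436.7, 127.9, -30.7]
orientation: [0.87, -0.492, -0.001, 0.001]
ft_force: [1.3, -1.8, 5.3]
opening: 39.5
```

Emit:
carry_out --targets '[{"xyz":[0,0,-0.5],"angular":[0,0,0],"grip":-1},{"xyz":[0,0,-1.5],"angular":[0,0,0],"grip":-1},{"xyz":[0,0,-3],"angular":[0,0,0],"grip":-1},{"xyz":[0,0,-5],"angular":[0,0,0],"grip":-1},{"xyz":[0,0,-7],"angular":[0,0,0],"grip":-1},{"xyz":[0,0,-9],"angular":[0,0,0],"grip":-1},{"xyz":[0,0,-11],"angular":[0,0,0],"grip":-1},{"xyz":[0,0,-12],"angular":[0,0,0],"grip":-1},{"xyz":[0,0,-12],"angular":[0,0,0],"grip":-1}]'

```text
time: 16.17
tool_pos: [437.0, 128.4, 91.2]
orientation: [0.87, -0.492, -0.0, 0.0]
ft_force: [1.1, 0.5, -1.3]
opening: 39.9
```

```bash
python3 go.py 604.6 -242 90 -100
```

```text
xyz [40.386, 4.711, 0.113] ang [0.07, -0.0, 41.0] t 16.17 [437.  128.4  91.2] [ 1.1  0.5 -1.3] 39.9
```

Emit:
carry_out --targets '[{"xyz":[2,0.2,0],"angular":[0,0,2],"grip":-1},{"xyz":[5.5,0.6,0],"angular":[0,0,6],"grip":-1},{"xyz":[9.2,1.1,0],"angular":[0,0,10],"grip":-1},{"xyz":[12.9,1.5,0],"angular":[0,0,14],"grip":-1},{"xyz":[16.6,1.9,0],"angular":[0,0,18],"grip":-1},{"xyz":[20.3,2.4,0],"angular":[0,0,22],"grip":-1},{"xyz":[24,2.8,0],"angular":[0,0,26],"grip":-1},{"xyz":[27.7,3.2,0],"angular":[0,0,30],"grip":-1},{"xyz":[31.4,3.7,0],"angular":[0,0,34],"grip":-1},{"xyz":[34.6,4,0],"angular":[0,0,38],"grip":-1}]'

```text
time: 17.0
tool_pos: [579.6, -191.0, 87.2]
orientation: [-0.661, 0.751, 0.003, -0.003]
ft_force: [0.5, 0.8, -1.2]
opening: 39.7
```

```bash
python3 go.py 604.6 -242 90 -100
```

```text
xyz [4.747, -3.126, -0.303] ang [0.41, -0.03, 2.73] t 17.0 [ 579.6 -191.    87.2] [ 0.5  0.8 -1.2] 39.7
```

Emit:
carry_out --targets '[{"xyz":[2.5,-1.6,0],"angular":[0.2,0,2.5],"grip":-1},{"xyz":[4.7,-3.1,0.5],"angular":[0.2,0,2.5],"grip":-1},{"xyz":[4.7,-3.1,2],"angular":[0.2,0,2.5],"grip":-1},{"xyz":[4.7,-3.1,4],"angular":[0.2,0,2.5],"grip":-1},{"xyz":[4.7,-3.1,6],"angular":[0.2,0,2.5],"grip":-1},{"xyz":[4.7,-3.1,7.2],"angular":[0.2,0,2.5],"grip":-1},{"xyz":[4.7,-3.1,7.2],"angular":[0.2,0,2.5],"grip":-1},{"xyz":[4.7,-3.1,7.2],"angular":[0.2,0,2.5],"grip":-1}]'

```text
time: 17.67
tool_pos: [603.8, -238.7, 15.1]
orientation: [-0.646, 0.763, 0.002, -0.001]
ft_force: [-0.3, -0.7, -0.8]
opening: 40.0
```

```bash
python3 go.py 604.6 -242 -26.7 -100
```

```text
xyz [0.314, -0.154, 4.176] ang [0.24, -0.0, 0.5] t 17.67 [ 603.8 -238.7   15.1] [-0.3 -0.7 -0.8] 40.0
```

Emit:
carry_out --targets '[{"xyz":[0.2,0,0.8],"angular":[0.1,0,0],"grip":-1},{"xyz":[0.2,0,1.8],"angular":[0.1,0,0],"grip":-1},{"xyz":[0.2,0,2.7],"angular":[0.1,0,0],"grip":-1},{"xyz":[0.2,0,3.3],"angular":[0.1,0,0],"grip":-1},{"xyz":[0.2,0,3.7],"angular":[0.1,0,0],"grip":-1},{"xyz":[0.2,0,3.9],"angular":[0.1,0,0],"grip":-1},{"xyz":[0.2,0,3.95],"angular":[0.1,0,0],"grip":-1},{"xyz":[0.2,0,3.95],"angular":[0.1,0,0],"grip":-1}]'

```text
time: 18.33
tool_pos: [604.5, -241.6, -23.3]
orientation: [-0.646, 0.763, -0.001, -0.0]
ft_force: [-0.2, -0.2, -0.6]
opening: 39.8
```

```bash
python3 go.py 604.6 -242 -26.7 -100
```

```text
xyz [0.036, -0.016, 0.344] ang [-0.03, -0.08, 0.49] t 18.33 [ 604.5 -241.6  -23.3] [-0.2 -0.2 -0.6] 39.8
```

Emit:
carry_out --targets '[{"xyz":[0,0,0.1],"angular":[0,0,0],"grip":-1},{"xyz":[0,0,0.2],"angular":[0,0,0],"grip":-1},{"xyz":[0,0,0.27],"angular":[0,0,0],"grip":-1},{"xyz":[0,0,0.33],"angular":[0,0,0],"grip":-1},{"xyz":[0,0,0.39],"angular":[0,0,0],"grip":-1},{"xyz":[0,0,0.39],"angular":[0,0,0],"grip":-1}]'

```text
time: 18.83
tool_pos: [604.6, -241.6, -26.6]
orientation: [-0.646, 0.763, -0.001, -0.0]
ft_force: [-0.5, -0.0, 2.8]
opening: 39.9
```

```bash
python3 go.py 604.6 -242 -26.7 -100
```

```text
xyz [0.034, -0.01, 0.012] ang [-0.04, -0.08, 0.49] t 18.83 [ 604.6 -241.6  -26.6] [-0.5 -0.   2.8] 39.9
```

On the tray floor at 2.8 N. Releasing and rising straight up.

Emit:
carry_out --targets '[{"xyz":[0,0,0],"angular":[0,0,0],"grip":0.0},{"xyz":[0,0,0],"angular":[0,0,0],"grip":0.3},{"xyz":[0,0,0],"angular":[0,0,0],"grip":0.3},{"xyz":[0,0,0],"angular":[0,0,0],"grip":0.3},{"xyz":[0,0,0],"angular":[0,0,0],"grip":0.3},{"xyz":[0,0,0],"angular":[0,0,0],"grip":0.3},{"xyz":[0,0,-1],"angular":[0,0,0],"grip":0.3},{"xyz":[0,0,-4],"angular":[0,0,0],"grip":0.3},{"xyz":[0,0,-8],"angular":[0,0,0],"grip":0.3},{"xyz":[0,0,-12],"angular":[0,0,0],"grip":0.3}]'

```text
time: 19.67
tool_pos: [602.7, -239.5, 92.6]
orientation: [-0.646, 0.763, 0.002, -0.001]
ft_force: [0.1, -0.2, 0.4]
opening: 56.7
```

Emit:
carry_out --targets '[{"xyz":[-3,2,-2],"angular":[0,0,0],"grip":0.3},{"xyz":[-7,4,-3],"angular":[0,0,0],"grip":0.3},{"xyz":[-11,6,-3],"angular":[0,0,0],"grip":0.3},{"xyz":[-15,8,-3],"angular":[0,0,0],"grip":0.3},{"xyz":[-18,10,-3],"angular":[0,0,0],"grip":0.3},{"xyz":[-20,12,-3],"angular":[0,0,0],"grip":0.3},{"xyz":[-20,12,-3],"angular":[0,0,0],"grip":0.3},{"xyz":[-20,12,-3],"angular":[0,0,0],"grip":0.3}]'

```text
time: 20.33
tool_pos: [517.1, -21.8, 122.6]
orientation: [-0.647, 0.762, 0.001, -0.001]
ft_force: [1.2, 0.0, 1.3]
opening: 56.8
```

```bash
python3 - <<'E'
from pose import *
np.set_printoptions(suppress=True,precision=1)
print(read_state()['tool_pos'],read_state()['time'])
a=shot('top','top9.png');b=shot('side','side9.png')
X=np.array([604,-242,30.])
for C in(cloud(a),cloud(b)):
    m=(np.hypot(C[...,0]-X[0],C[...,1]-X[1])<30)&(C[...,2]>23)&(C[...,2]<36);q=C[m]
    print(m.sum(),q.mean(0) if len(q) else '', np.linalg.lstsq(np.c_[q[:,:2]-X[:2],np.ones(len(q))],q[:,2],rcond=None)[0] if len(q)>20 else '')
cv2.imwrite('pics/end.png',np.hstack([cv2.resize(c['img'][80:300,90:490,::-1],(400,220)) for c in (a,b)]))
# bystander change vs first pictures
for n,c in(('top',a),('side',b)):
    o=dict(np.load(n+'0.npz'));
    for nm,Y in dict(valve=[430,-330,50],lug=[430,300,7],hexkey=[480,445,3]).items():
        p=proj(c,Y)[0].astype(int);print(n,nm,p,np.abs(c['img'][p[1]-20:p[1]+20,p[0]-20:p[0]+20].astype(float)-o['img'][p[1]-20:p[1]+20,p[0]-20:p[0]+20]).mean().round(1))
E
```

```text
[517.1 -21.8 122.6] 20.3333
241 [ 604.9 -240.8   29.2] [ 0.   0.  29.2]
79 [ 610.1 -234.1   29.2] [ 0.  -0.  29.3]
top valve [376 228] 28.5
top lug [162 231] 8.7
top hexkey [115 215] 8.8
side valve [342 171] 25.6
side lug [205 280] 26.6
side hexkey [151 301] 26.3
```

View pics/end.png

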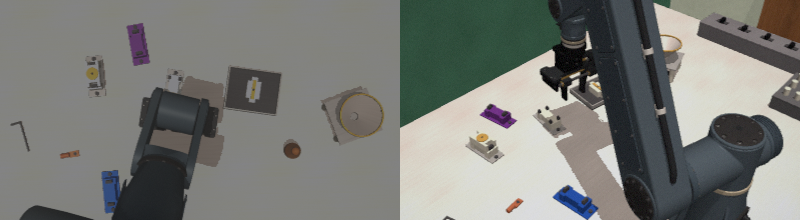

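The final pictures show cap A on base_a (92,73), cap B flat and bar up inside the tray (254,90), and the valve (292,149), lug (70,154) and hex key (20,135) where they started. The arm is clear, so I'm handing in.

```bash
python3 -c "
from plant import *;print(job_done())"
```

```text
the job is handed in; nothing more can be done
None
```

I refitted the passed (round-tag) cap on the base with the two wide single keys. I then laid the rejected (bar-tag) cap flat, tag up, in the reject tray and handed in at about 20 s of the 64 s.

**Last checks**
- **Passed cap:** both keys showed in the notches and contact came at the predicted height with 5 N. The fitted plane was level, with its top at z ≈ 55 mm by depth against 54 expected.
- **Rejected cap:** it touched the tray floor at 2.8 N. It lies level at z ≈ 29 mm, within about 1 mm of the tray centre in the top view.
- **Bystanders:** the valve stands, and the lug and hex key look to be where they began. I judged this by eye. My automatic picture comparison was no use, because shadows and the arm had changed.

**What failed or disagreed**
- **Reported height:** the reported TCP z was about 34 mm lower than the real finger ends, so my first two grips of the passed cap closed on air above it. It did not move. I confirmed the offset from the side depth image and worked with it from then on.
- **Side camera:** its depth fits put things 2–6 mm further in y than the top camera. I mostly went by the top camera, and the insertion went in without side force.

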